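# Find the unlocked key tray, draw it out and flag it

### The arm

A 6-joint arm with a two-finger parallel gripper is mounted at the origin on the work surface. World frame = base frame: x ahead of the robot, y to its left, z up, the work surface at z = 0. Lengths are in m, angles in rad, forces in N, time in s.
With the tool pointing down it reaches from about 0.225 to 0.725 m from the base axis. Payload 3.1 kg.
Tool frame: the origin (TCP) lies on the centre line of the jaws, within the pads' length; the fingertips stand 17 mm ahead of it and the grasp point (between the pads) lies 2 mm behind it; z points along the fingers, y is the direction in which the jaws open and shut (so a half turn about z gives the same grasp; the last joint's range is limited). The gripper opens to 85 mm and grips with 20 to 120 N. Pads are 22 mm wide; open, the fingers measure 114 mm over their backs; the gripper's body (76 mm by 85 mm) begins 54 mm behind the grasp point. The pads swing forward as they close: fully open they stand 13 mm farther back than shut.
Start: joints at [-1.398, 0.048, 0.099, 1.622, 0, 1.443], TCP at [0.156, -0.501, 0.222] pointing down, gripper open.
Joint ranges: [-2.91, 2.91], [-0.99, 1.94], [-1.21, 1.42], [-2.12, 2.29], [-1.49, 1.47], [-3.14, 3.14]. Speed limits (rad/s): [2.79, 2.79, 3.14, 3.14, 3.14, 3.14].

### API

Orientations are given as a rotation vector (axis times angle).
In Python, from bench import robot, imaging gives the robot as it stands. The module is installed in compiled form; this text tells all that it offers.
- The arm moves only by the tool servo_tool, never from a script. Its argument "moves" is a list of rows, each an object with "rotation": the turn, a rotation vector about the tool's x, y, z in degrees, a list of three; "dp": the shift along the tool's x, y, z in mm, a list of three; "claw": the gripper command: -1 is shut, 1 is fully open, values between are in proportion. A call has 1 to 12 rows; each row is the pose to reach, as a shift and turn from the pose commanded when the call began, along the tool's axes at that moment; what a row does not reach only later rows make up. A row lasts 1/8 s, in which the tool goes at most 62.5 mm and 10.7 degrees, less where a joint would pass 70% of its speed; a pose out of reach is approached as far as the arm can. A call with a gripper value outside its range is refused whole. The fingers move at their own pace and stop on an object; "grip_force" is the grip in N (left out, the last holds). Time passes only in rows, so rows that repeat a pose let the fingers close. It gives the time, the measured TCP pose, the force and the opening at its end, in the units of the state.
- robot.state(): the state, without advancing time (a new reading comes with each control period).
- imaging.camera(name): name is "scene" or "top"; returns a dict with "img" (420x560x3 uint8, red, green, blue), "z_map" (420x560 float32, m along the optical axis (not along the pixel's ray), 0 where there is no reading), "intrinsics" (3x3 intrinsics, pixels), "dist" ([k1, k2, p1, p2, k3] as OpenCV has them; the pictures are not rectified), "xyz" and "attitude" of the camera in the world. Camera axes: x right, y down, z forward; pixel columns grow to the right and rows downward; lengths in m; the calibration is good to about 2 mm. A picture is of the moment at which its call begins.
- robot.finish_job(): hands the job in, once; it reports no verdict.
The state is a dict: "time_s": time; "q": joint angles; "joint_vel": joint speeds; "joint_torque": joint torques, N m; "ee_pos": TCP position; "ee_rot": TCP orientation; "contact_force": force on the tool from outside, world axes, zero at the start; "moment": the same for the moment, N m; "grip_width": opening from 0.0 (shut) to 1.0 (fully open).
Only numpy, scipy, OpenCV 4.12 (cv2) and the standard library are available. Lean on these libraries where they do the work, as an engineer would, in place of code of your own. Each camera call takes 0.05 s, during which the arm holds its last target. There are 200 camera calls.

### The job

One of the three trays in the low pine key cabinet has been left unlocked, and which one cannot be seen: find it by tugging the trays gently by their pull bars, without forcing a locked one. Pull the unlocked tray all the way out to its stop, and then slide the red pointer on top of the cabinet to the green mark of that tray. Leave the tray out and the other things on the shelf and cabinet where they are.

Things in the scene. Friction and masses are not known exactly. Their poses are not given: they have to be found in the camera images.
- cabinet: low pine cabinet fixed to the blue shelf, 200 (x) x 370 (y) x 95 (z) mm; origin centre of underside; x runs from front (x = -100 mm, faces the robot) to back, y to its left, z up. Three identical trays side by side in its front at y = -100, 0, +100 mm, each with a green mark above it on the top's front edge. Pointer track on the top along y at x = -45 mm.
- tray_right (a joint): how far the right-hand (-y) tray, yellow dot is out of the cabinet (towards the cabinet's -x), m: 0 closed, 0.110 at its stop. A free tray runs with about 2 N of friction and stays where it is left. A locked tray comes out only about 3 mm.
- tray_right_handle (a point): middle of the pull bar of the right-hand (-y) tray, yellow dot: steel bar 10 mm thick, 72 mm long along the cabinet's y, held by a leg at each end; its centre line is 40 mm before the tray front (free gap behind it 35 mm, 62 mm between legs), 65 mm above the shelf. Tray 160 mm long, 88 mm wide. Axes as the cabinet's.
- tray_middle (a joint): how far the middle tray, white dot is out of the cabinet (towards the cabinet's -x), m: 0 closed, 0.110 at its stop. A free tray runs with about 2 N of friction and stays where it is left. A locked tray comes out only about 3 mm.
- tray_middle_handle (a point): middle of the pull bar of the middle tray, white dot: steel bar 10 mm thick, 72 mm long along the cabinet's y, held by a leg at each end; its centre line is 40 mm before the tray front (free gap behind it 35 mm, 62 mm between legs), 65 mm above the shelf. Tray 160 mm long, 88 mm wide. Axes as the cabinet's.
- tray_left (a joint): how far the left-hand (+y) tray, blue dot is out of the cabinet (towards the cabinet's -x), m: 0 closed, 0.110 at its stop. A free tray runs with about 2 N of friction and stays where it is left. A locked tray comes out only about 3 mm.
- tray_left_handle (a point): middle of the pull bar of the left-hand (+y) tray, blue dot: steel bar 10 mm thick, 72 mm long along the cabinet's y, held by a leg at each end; its centre line is 40 mm before the tray front (free gap behind it 35 mm, 62 mm between legs), 65 mm above the shelf. Tray 160 mm long, 88 mm wide. Axes as the cabinet's.
- pointer (a joint): place of the red pointer on its track, m, growing to the cabinet's left (+y): 0 at the right end of the track, 0.07 at the green mark of the right tray, 0.17 of the middle tray, 0.27 of the left tray, 0.30 at the left end. It slides with about 1.5 N and stays where it is left; it starts parked near the right end.
- pointer_top (a point): middle of the top of the red pointer's grip, a block 34 (x) x 22 (y) x 36 (z) mm whose top is 39 mm above the cabinet's top; a flat nose, 10 mm high, reaches from it to 49 mm in front of its middle. Axes as the cabinet's.
- flask: stainless steel flask with black cap, upright, 72 mm across, 230 mm high; origin centre of its foot
- snow_brush: yellow snow brush lying on the shelf, 325 x 38 x 48 mm, along its x (from -170 to +155 mm); origin on its underside
- paperweight: round grey stone paperweight, 74 mm across, 37 mm high, on the cabinet's top; origin centre of its foot
- whistle: orange whistle, 58 x 22 x 26 mm, on the cabinet's top; origin on its underside
- torch: black and green torch lying along its x, 195 x 46 x 46 mm; origin on its underside
- mug: blue mug, 80 mm across, 95 mm high; origin centre of its foot

How it is judged:
On the way, in this order (a step that is already met when the one before it is completed fails the run):
1. the unlocked tray is pulled out to its stop (within 5 mm), the others closed (((value of joint tray_right above 0.105 m and value of joint each of tray_middle, tray_left below 0.01 m) or (value of joint tray_middle above 0.105 m and value of joint each of tray_right, tray_left below 0.01 m) or (value of joint tray_left above 0.105 m and value of joint each of tray_right, tray_middle below 0.01 m))), for 0.2 s.
2. the pointer stands at the green mark of that tray (within 10 mm), the tray still out ((((value of joint tray_right above 0.105 m and value of joint each of tray_middle, tray_left below 0.01 m) and value of joint pointer between 0.06 and 0.08 m) or ((value of joint tray_middle above 0.105 m and value of joint each of tray_right, tray_left below 0.01 m) and value of joint pointer between 0.16 and 0.18 m) or ((value of joint tray_left above 0.105 m and value of joint each of tray_right, tray_middle below 0.01 m) and value of joint pointer between 0.26 and 0.28 m))), for 0.2 s.
At the end, for the whole second after the job is handed in: The unlocked tray is out to its stop (within 5 mm), the two locked trays are in (under 10 mm out), the pointer stands within 10 mm of the green mark over the open tray, and trays and pointer are at rest ((((value of joint tray_right above 0.105 m and value of joint each of tray_middle, tray_left below 0.01 m) and value of joint pointer between 0.06 and 0.08 m) or ((value of joint tray_middle above 0.105 m and value of joint each of tray_right, tray_left below 0.01 m) and value of joint pointer between 0.16 and 0.18 m) or ((value of joint tray_left above 0.105 m and value of joint each of tray_right, tray_middle below 0.01 m) and value of joint pointer between 0.26 and 0.28 m)) and velocity of joint tray_right between -0.01 and 0.01 m/s and velocity of joint tray_middle between -0.01 and 0.01 m/s and velocity of joint tray_left between -0.01 and 0.01 m/s and velocity of joint pointer between -0.01 and 0.01 m/s); the robot touches nothing.
It fails at once if the robot forces the cabinet, a tray or the pointer with more than 45 N (contact force between any of the fingers, the arm and cabinet above 45 N).
It fails at once if one of the other things is moved more than 30 mm or tipped over (distance of any of flask, snow_brush, paperweight, whistle, torch, mug from where it was at the start of the episode above 0.03 m or angle between any of flask, snow_brush, paperweight, whistle, torch, mug's own z axis and vertical above 0.5 rad).
It also fails if it takes over 64 s, if anything falls off the work surface, if the arm or the gripper's body presses on something with over 40 N, if the wrist force passes 120 N, or if a joint passes its speed limit or range.

## Working session

There is one attempt and no reset: what is moved stays moved. The work goes in short steps, Python scripts to look and compute and a tool call to move; the robot and the scene stay as the last step left them, time stands still between calls to the robot, and variables do not carry over. Pictures are saved under pics/ and viewed, about 8 in all and at most 12, crops included, and the job is handed in when it is done.

Besides the shell and the picture viewer there is one more tool, called after "Emit:" by a JSON object that holds its "name" and its "arguments", one argument or row to a line. servo_tool: Moves the arm, as the interface text tells. Its arguments: {"type":"object","properties":{"moves":{"type":"array"},"grip_force":{"type":"number"}},"required":["moves"]}

```bash
mkdir -p pics; cat > h.py <<'E'
import numpy as np, cv2
from bench import robot, imaging
from scipy.spatial.transform import Rotation as R
def att(a):
    a=np.array(a,float); 
    return R.from_rotvec(a).as_matrix() if a.shape==(3,) else (a if a.shape==(3,3) else R.from_quat(a).as_matrix())
def cloud(c):
    h,w=c['z_map'].shape; u,v=np.meshgrid(np.arange(w),np.arange(h))
    p=cv2.undistortPoints(np.stack([u,v],-1).reshape(-1,1,2).astype(np.float32),np.array(c['intrinsics']),np.array(c['dist'])).reshape(h,w,2)
    z=c['z_map'][...,None]
    P=np.concatenate([p*z,z],-1)@att(c['attitude']).T+np.array(c['xyz'])
    P[c['z_map']==0]=np.nan
    return P
def save(c,n): cv2.imwrite('pics/'+n,c['img'][...,::-1])
E
python3 - <<'E'
from h import *
s=robot.state();print(s)
for n in('scene','top'):
    c=imaging.camera(n);save(c,n+'1.png');np.save(n+'.npy',cloud(c));np.save(n+'i.npy',c['img']);print(n,c['xyz'],c['attitude'])
E
```

```text
{'time_s': 0.0, 'q': array([-1.39776230e+00,  4.87328616e-02,  9.75729805e-02,  1.62200210e+00,
        4.88661125e-05,  1.44300898e+00]), 'joint_vel': array([0.00070727, 0.00186072, 0.00148143, 0.00066612, 0.00106697,
       0.00176744]), 'joint_torque': array([ 1.17895397e-04, -3.38782668e+01,  3.20016038e+01,  2.03278911e-02,
       -3.43021366e-04, -3.68406575e-06]), 'ee_pos': array([ 0.1554586 , -0.50078613,  0.22101404]), 'ee_rot': array([-3.10378346e+00, -4.70394779e-01,  7.31559513e-06]), 'contact_force': array([-0.93660619,  0.33045555, -0.71855749]), 'moment': array([-0.0121188 , -0.03579546, -0.04437005]), 'grip_width': 0.9985066018376826}
scene [1.25308753 0.94898908 1.02194795] [-0.78057611 -2.49678181  1.18391044]
top [0.36232741 0.05733417 1.27586704] [-2.0813966   2.14530222 -0.21792042]
```

View pics/scene1.png

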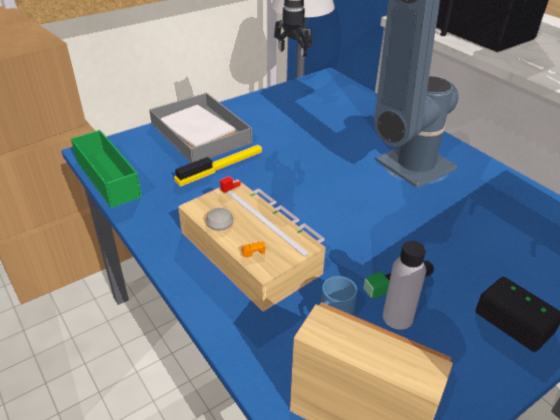

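View pics/top1.png

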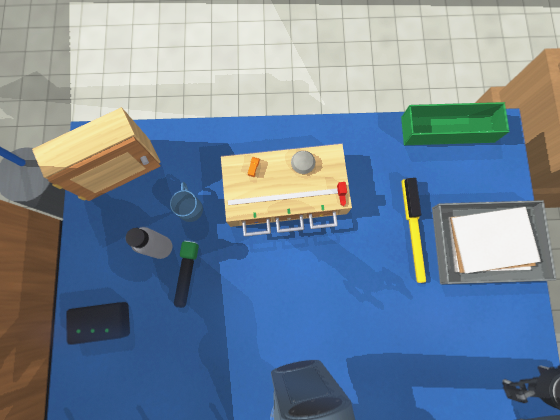

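The top view shows the cabinet at about (285,185), slightly yawed. The bars are at (257,228), (290,225) and (323,220), the pointer at (343,190), and the way in front is clear. Next I measure the cabinet.

```bash
python3 - <<'E'
from h import *
P=np.load('top.npy');I=np.load('topi.npy');hsv=cv2.cvtColor(I,cv2.COLOR_RGB2HSV)
roi=np.zeros(I.shape[:2],bool);roi[135:245,210:365]=1
m=roi&(abs(P[...,2]-.095)<.008)
m=cv2.morphologyEx(m.astype(np.uint8),cv2.MORPH_OPEN,np.ones((5,5)))>0
q=P[m];print('top z',np.median(q[:,2]),len(q))
r=cv2.minAreaRect((q[:,:2]*1000).astype(np.float32));print(r)
yaw=np.deg2rad(r[2]); yaw=(yaw+np.pi/4)%(np.pi/2)-np.pi/4
c=np.array(r[0])/1000;A=np.array([[np.cos(yaw),-np.sin(yaw)],[np.sin(yaw),np.cos(yaw)]])
print('yaw deg',np.rad2deg(yaw))
L=(P[...,:2]-c)@A
def st(n,mm):
    k,lab,s,ce=cv2.connectedComponentsWithStats(mm.astype(np.uint8))
    for i in range(1,k):
        if s[i,4]>=6:
            w=lab==i;print(n,s[i,4],ce[i].round(),'world',np.nanmedian(P[w],0).round(4),'cab',np.nanmedian(L[w],0).round(4),'min',np.nanmin(L[w],0).round(3),'max',np.nanmax(L[w],0).round(3))
st('red',roi&((hsv[...,0]<5)|(hsv[...,0]>174))&(hsv[...,1]>170)&(hsv[...,2]>80))
st('green',roi&(hsv[...,0]>45)&(hsv[...,0]<85)&(hsv[...,1]>130))
st('bar',roi&(L[...,0]<-.125)&(P[...,2]>.045)&(P[...,2]<.09))
for y in(-.1,0,.1):
    print(y,c+A@np.array([-.14,y]))
E
```

```text
top z 0.09498309098632807 7158
((689.3572387695312, 43.26332092285156), (202.25717163085938, 370.6446228027344), 4.577723979949951)
yaw deg 4.577723979949952
red 163 [342. 192.] world [ 0.6458 -0.1198  0.1293] cab [-0.0565 -0.1587] min [-0.092 -0.171] max [-0.03  -0.149]
green 9 [322. 207.] world [ 0.6088 -0.0631  0.0963] cab [-0.089 -0.1  ] min [-0.096 -0.103] max [-0.083 -0.098]
green 8 [288. 210.] world [0.601  0.0358 0.0972] cab [-0.0886 -0.0004] min [-0.094 -0.002] max [-0.085  0.001]
green 8 [254. 214.] world [0.5903 0.1339 0.0972] cab [-0.0913  0.0985] min [-0.095  0.098] max [-0.085  0.101]
bar 111 [323. 225.] world [ 0.5584 -0.0685  0.0689] cab [-0.1396 -0.1009] min [-0.145 -0.141] max [-0.125 -0.06 ]
bar 113 [290. 229.] world [0.5502 0.0327 0.0695] cab [-0.1395  0.0009] min [-0.145 -0.04 ] max [-0.125  0.041]
bar 117 [257. 232.] world [0.5426 0.1305 0.0697] cab [-0.1393  0.0988] min [-0.145  0.059] max [-0.126  0.141]
-0.1 [ 0.55778498 -0.06759127]
0 [0.54980384 0.03208973]
0.1 [0.5418227  0.13177073]
```

Emit:
{"name": "servo_tool", "arguments": {
  "moves": [
    {"rotation":[0,0,-77.4],"dp":[512,-294,60],"claw":-0.15},
    {"rotation":[0,0,-77.4],"dp":[512,-294,60],"claw":-0.15},
    {"rotation":[0,0,-77.4],"dp":[512,-294,60],"claw":-0.15},
    {"rotation":[0,0,-77.4],"dp":[512,-294,60],"claw":-0.15},
    {"rotation":[0,0,-77.4],"dp":[512,-294,60],"claw":-0.15},
    {"rotation":[0,0,-77.4],"dp":[512,-294,60],"claw":-0.15},
    {"rotation":[0,0,-77.4],"dp":[512,-294,60],"claw":-0.15},
    {"rotation":[0,0,-77.4],"dp":[512,-294,60],"claw":-0.15},
    {"rotation":[0,0,-77.4],"dp":[512,-294,60],"claw":-0.15},
    {"rotation":[0,0,-77.4],"dp":[512,-294,60],"claw":-0.15},
    {"rotation":[0,0,-77.4],"dp":[512,-294,60],"claw":-0.15},
    {"rotation":[0,0,-77.4],"dp":[512,-294,60],"claw":-0.15}
  ],
  "grip_force": 20
}}

```text
time_s: 1.6
ee_pos: [0.5568, -0.0692, 0.1618]
ee_rot: [-2.129, -2.309, 0.002]
contact_force: [0.5, -0.0, -0.2]
grip_width: 0.421
```

Emit:
{"name": "servo_tool", "arguments": {
  "moves": [
    {"rotation":[0,0,0],"dp":[0,1,25],"claw":-0.15},
    {"rotation":[0,0,0],"dp":[0,1,45],"claw":-0.15},
    {"rotation":[0,0,0],"dp":[0,1,60],"claw":-0.15},
    {"rotation":[0,0,0],"dp":[0,1,75],"claw":-0.15},
    {"rotation":[0,0,0],"dp":[0,1,85],"claw":-0.15},
    {"rotation":[0,0,0],"dp":[0,1,85],"claw":-0.15}
  ]
}}

```text
time_s: 2.35
ee_pos: [0.5577, -0.0688, 0.0763]
ee_rot: [-2.129, -2.308, 0.001]
contact_force: [-1.2, -0.4, 0.2]
grip_width: 0.424
```

```bash
python3 - <<'E'
from h import *
a=imaging.camera('scene')
cv2.imwrite('pics/s2.png',cv2.resize(a['img'][130:280,170:370,::-1],(800,600),interpolation=2))
E
```

```text
(no output)
```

View pics/s2.png

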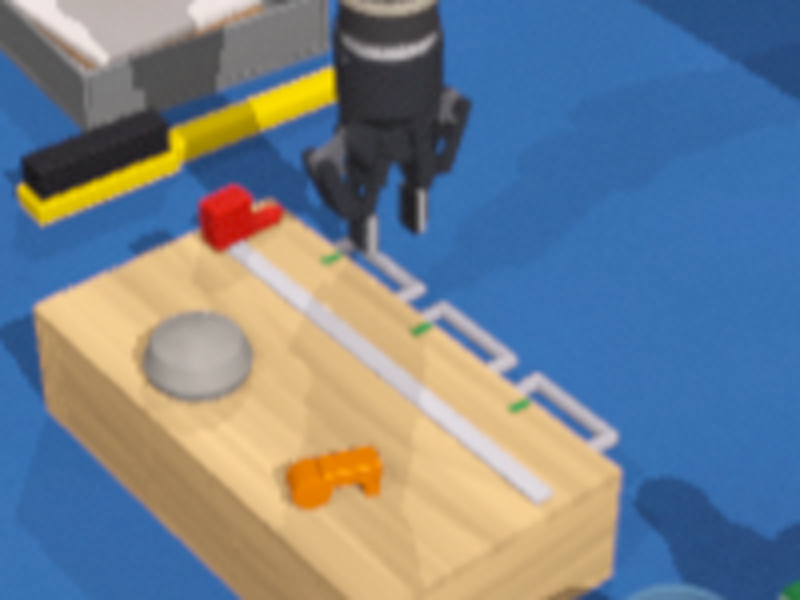

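The fingertips, at (365,245) and (413,225), straddle the right bar. I'll lower a little further and close gently.

Emit:
{"name": "servo_tool", "arguments": {
  "moves": [
    {"rotation":[0,0,0],"dp":[0,0,8],"claw":-0.15},
    {"rotation":[0,0,0],"dp":[0,0,11],"claw":-0.5},
    {"rotation":[0,0,0],"dp":[0,0,11],"claw":-0.9},
    {"rotation":[0,0,0],"dp":[0,0,11],"claw":-0.9},
    {"rotation":[0,0,0],"dp":[0,0,11],"claw":-0.9}
  ],
  "grip_force": 20
}}

```text
time_s: 3.02
ee_pos: [0.5586, -0.0689, 0.0665]
ee_rot: [2.129, 2.309, 0.0]
contact_force: [0.8, 0.1, 0.4]
grip_width: 0.056
```

```bash
python3 - <<'E'
from h import *
a=imaging.camera('scene');b=imaging.camera('top')
A=cv2.resize(a['img'][165:225,225:305,::-1],(400,300),interpolation=2)
B=cv2.resize(b['img'][185:245,285:365,::-1],(400,300),interpolation=2)
cv2.imwrite('pics/s3.png',np.hstack([A,B]));print(robot.state()['grip_width'])
P=cloud(b);c=np.array([.6894,.0433]);y=np.deg2rad(4.58);M=np.array([[np.cos(y),-np.sin(y)],[np.sin(y),np.cos(y)]])
L=(P[...,:2]-c)@M
for yy in(-.1,0,.1):
    m=(abs(L[...,1]-yy)<.04)&(L[...,0]<-.11)&(L[...,0]>-.2)&(P[...,2]>.05)&(P[...,2]<.09);print(m.sum(),np.nanmin(L[m],0))
E
```

```text
0.052263387315173715
45 [-0.14448593 -0.07774194]
141 [-0.14542461 -0.03980412]
143 [-0.14518287  0.0600034 ]
```

View pics/s3.png

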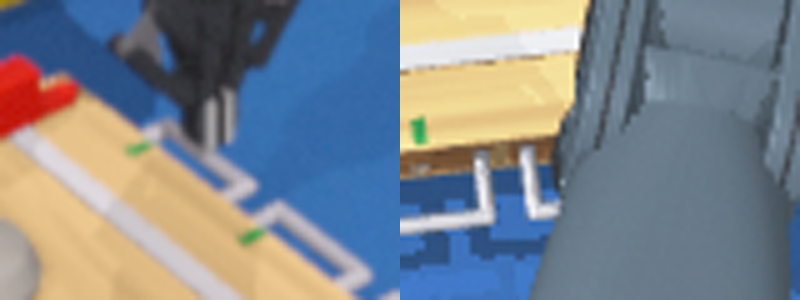

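Emit:
{"name": "servo_tool", "arguments": {
  "moves": [
    {"rotation":[0,0,0],"dp":[0,0,0],"claw":-1},
    {"rotation":[0,0,0],"dp":[0,0,0],"claw":-1},
    {"rotation":[0,0,0],"dp":[0,0,0],"claw":-1}
  ]
}}

```text
time_s: 3.5
ee_pos: [0.5584, -0.0688, 0.0662]
ee_rot: [2.13, 2.309, 0.0]
contact_force: [1.1, -0.6, -0.0]
grip_width: -0.001
```

```bash
python3 - <<'E'
from h import *
a=imaging.camera('scene');P=cloud(a)
c=np.array([.6894,.0433]);y=np.deg2rad(4.58);M=np.array([[np.cos(y),-np.sin(y)],[np.sin(y),np.cos(y)]])
L=np.dstack([(P[...,:2]-c)@M,P[...,2]])
np.set_printoptions(linewidth=200)
for r in range(178,204,1):
    print(r,' '.join('%4d/%4d/%3d'%tuple((L[r,k]*1000).round()) if np.isfinite(L[r,k,0]) else '  nan' for k in range(262,276,1)))
cv2.imwrite('pics/s4.png',cv2.resize(a['img'][165:225,235:315,::-1],(800,600),interpolation=0))
E
```

```text
178 -129/-107/130 -124/ -96/138 -121/ -88/144 -122/ -85/145 -122/ -82/147 -127/ -82/145 -129/ -81/144 -139/ -89/135 -142/ -88/134 -147/ -90/131 -150/ -89/130 -161/ -97/121 -161/ -93/123 -160/ -87/127
179 -128/-107/127 -131/-106/126 -123/ -91/138 -123/ -86/141 -123/ -82/143 -129/ -85/139 -135/ -88/134 -141/ -91/130 -141/ -87/132 -147/ -90/128 -150/ -88/127 -158/ -94/120 -163/ -95/117 -161/ -88/122
180 -125/-103/127 -125/ -98/129 -125/ -93/132 -121/ -85/139 -128/ -88/134 -132/ -88/132 -137/ -91/128 -142/ -92/126 -140/ -86/129 -143/ -85/129 -151/ -89/123 -158/ -94/117 -262/-213/  1 -262/-209/  3
181 -118/ -93/132 -124/ -96/128 -124/ -92/130 -122/ -86/134 -126/ -86/133 -133/ -90/127 -133/ -85/130 -139/ -88/125 -142/ -87/125 -145/ -87/123 -149/ -87/121   nan -259/-210/  0 -262/-209/ -1
182 -110/ -84/137 -121/ -93/127 -124/ -92/126 -124/ -88/128 -129/ -90/125 -132/ -89/125 -133/ -86/126 -139/ -89/121 -144/ -90/119 -145/ -88/119 -145/ -82/123 -253/-208/  1 -256/-207/ -1 -261/-207/ -3
183 -114/ -88/130 -116/ -87/130 -125/ -94/121 -125/ -89/124 -131/ -92/120 -130/ -87/123 -133/ -86/122 -141/ 
[... 3375 characters left out ...]
2/ -84/ 63 -128/ -74/ 71 -133/ -76/ 68 -137/ -76/ 66 -135/ -70/ 70 -139/ -70/ 68 -200/-138/ -3 -196/-129/  4
201  -88/ -56/ 99  -91/ -56/ 97  -97/ -59/ 92 -173/-149/ -1 -175/-147/ -1 -179/-147/ -2 -176/-139/  4 -133/ -81/ 61 -132/ -75/ 65 -132/ -70/ 68 -135/ -70/ 67 -134/ -64/ 71 -136/ -62/ 71 -194/-127/  2
202  -89/ -57/ 94  -90/ -54/ 96  -90/ -50/ 98  -97/ -54/ 92 -171/-141/  1 -175/-142/ -1 -180/-143/ -4 -179/-137/  0 -182/-136/ -1 -130/ -68/ 67 -129/ -62/ 71 -129/ -58/ 73 -135/ -61/ 68 -139/ -61/ 66
203  -85/ -52/ 96  -88/ -52/ 94  -88/ -47/ 97  -93/ -49/ 93  -93/ -44/ 97  -98/ -46/ 93 -173/-135/  0 -122/ -67/ 68 -123/ -64/ 69 -125/ -62/ 70   nan -131/ -60/ 68 -134/ -59/ 67 -136/ -57/ 67
```

View pics/s4.png

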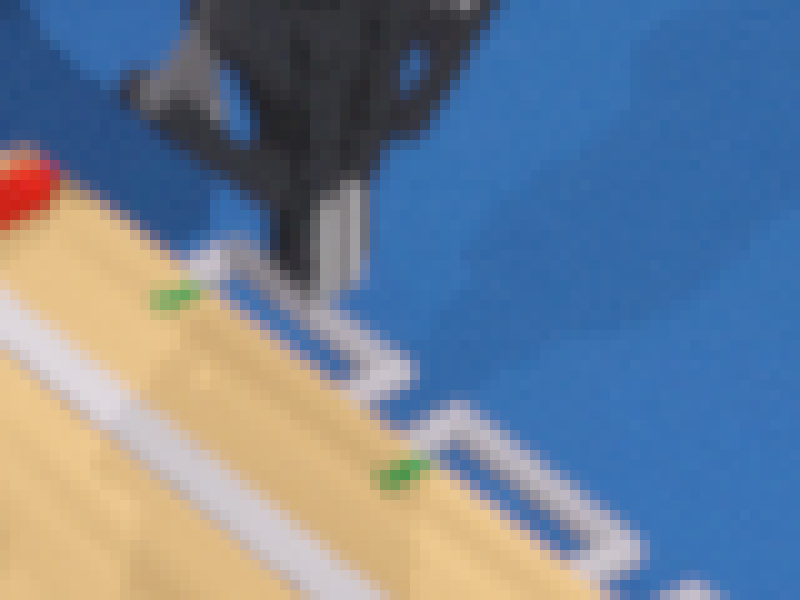

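The closed fingers end at about z = 78 mm, just above the bar, so vision puts the tips about 28 mm higher than the reported TCP implies. I'll reopen them, go about 25 mm lower and watch the force.

Emit:
{"name": "servo_tool", "arguments": {
  "moves": [
    {"rotation":[0,0,0],"dp":[0,-1,0],"claw":-0.2},
    {"rotation":[0,0,0],"dp":[0,-1,0],"claw":-0.2},
    {"rotation":[0,0,0],"dp":[0,-1,0],"claw":-0.2},
    {"rotation":[0,0,0],"dp":[0,-1,6],"claw":-0.2},
    {"rotation":[0,0,0],"dp":[0,-1,12],"claw":-0.2},
    {"rotation":[0,0,0],"dp":[0,-1,18],"claw":-0.2},
    {"rotation":[0,0,0],"dp":[0,-1,18],"claw":-0.2}
  ]
}}

```text
time_s: 4.42
ee_pos: [0.5566, -0.0687, 0.0471]
ee_rot: [-2.129, -2.308, 0.002]
contact_force: [-0.2, -0.4, -0.3]
grip_width: 0.399
```

Emit:
{"name": "servo_tool", "arguments": {
  "moves": [
    {"rotation":[0,0,0],"dp":[0,0,4],"claw":-0.2},
    {"rotation":[0,0,0],"dp":[0,0,8],"claw":-0.5},
    {"rotation":[0,0,0],"dp":[0,0,8],"claw":-0.75},
    {"rotation":[0,0,0],"dp":[0,0,8],"claw":-1},
    {"rotation":[0,0,0],"dp":[0,0,8],"claw":-1},
    {"rotation":[0,0,0],"dp":[0,0,8],"claw":-1}
  ],
  "grip_force": 20
}}

```text
time_s: 5.18
ee_pos: [0.5575, -0.0689, 0.04]
ee_rot: [-2.13, -2.309, -0.0]
contact_force: [2.2, 0.8, -3.4]
grip_width: 0.108
```

The gripper now holds the bar (opening about 10 mm). Gentle tug.

Emit:
{"name": "servo_tool", "arguments": {
  "moves": [
    {"rotation":[0,0,0],"dp":[0,-2,0],"claw":-1},
    {"rotation":[0,0,0],"dp":[0,-4,0],"claw":-1},
    {"rotation":[0,0,0],"dp":[0,-5,0],"claw":-1},
    {"rotation":[0,0,0],"dp":[0,-6,0],"claw":-1},
    {"rotation":[0,0,0],"dp":[0,-6,0],"claw":-1}
  ]
}}

```text
time_s: 5.8
ee_pos: [0.5511, -0.0694, 0.0401]
ee_rot: [-2.13, -2.309, 0.001]
contact_force: [0.8, 0.1, -4.7]
grip_width: 0.105
```

Emit:
{"name": "servo_tool", "arguments": {
  "moves": [
    {"rotation":[0,0,0],"dp":[0,-2,0],"claw":-1},
    {"rotation":[0,0,0],"dp":[0,-4,0],"claw":-1},
    {"rotation":[0,0,0],"dp":[0,-6,0],"claw":-1},
    {"rotation":[0,0,0],"dp":[0,-6,0],"claw":-1}
  ]
}}

```text
time_s: 6.3
ee_pos: [0.5449, -0.0699, 0.04]
ee_rot: [-2.129, -2.309, 0.001]
contact_force: [0.4, -0.5, -4.3]
grip_width: 0.109
```

The tray has moved over 12 mm with almost no force, so the right tray is the unlocked one. I'll pull on towards the stop.

Emit:
{"name": "servo_tool", "arguments": {
  "moves": [
    {"rotation":[0,0,0],"dp":[0,-8,0],"claw":-1},
    {"rotation":[0,0,0],"dp":[0,-18,0],"claw":-1},
    {"rotation":[0,0,0],"dp":[0,-30,0],"claw":-1},
    {"rotation":[0,0,0],"dp":[0,-42,0],"claw":-1},
    {"rotation":[0,0,0],"dp":[0,-54,0],"claw":-1},
    {"rotation":[0,0,0],"dp":[0,-66,0],"claw":-1},
    {"rotation":[0,0,0],"dp":[0,-76,0],"claw":-1},
    {"rotation":[0,0,0],"dp":[0,-84,0],"claw":-1},
    {"rotation":[0,0,0],"dp":[0,-89,0],"claw":-1},
    {"rotation":[0,0,0],"dp":[0,-92,0],"claw":-1},
    {"rotation":[0,0,0],"dp":[0,-92,0],"claw":-1}
  ]
}}

```text
time_s: 7.68
ee_pos: [0.453, -0.0772, 0.04]
ee_rot: [-2.129, -2.308, 0.001]
contact_force: [0.3, 1.2, -6.0]
grip_width: 0.109
```

Emit:
{"name": "servo_tool", "arguments": {
  "moves": [
    {"rotation":[0,0,0],"dp":[0,-1.5,0],"claw":-1},
    {"rotation":[0,0,0],"dp":[0,-3,0],"claw":-1},
    {"rotation":[0,0,0],"dp":[0,-4,0],"claw":-1},
    {"rotation":[0,0,0],"dp":[0,-4,0],"claw":-1}
  ]
}}

```text
time_s: 8.18
ee_pos: [0.4507, -0.0774, 0.0401]
ee_rot: [2.129, 2.309, 0.003]
contact_force: [4.4, 2.2, -10.2]
grip_width: 0.103
```

Emit:
{"name": "servo_tool", "arguments": {
  "moves": [
    {"rotation":[0,0,0],"dp":[0,-1,0],"claw":-1},
    {"rotation":[0,0,0],"dp":[0,-2,0],"claw":-1},
    {"rotation":[0,0,0],"dp":[0,-2,0],"claw":-1}
  ]
}}

```text
time_s: 8.55
ee_pos: [0.4507, -0.0774, 0.0402]
ee_rot: [2.127, 2.307, 0.008]
contact_force: [9.7, 2.0, -14.5]
grip_width: 0.106
```

```bash
cat > m.py <<'E'
from h import *
import sys
a=imaging.camera('scene');b=imaging.camera('top')
c=np.array([.6894,.0433]);y=np.deg2rad(4.58);M=np.array([[np.cos(y),-np.sin(y)],[np.sin(y),np.cos(y)]])
for n,im in(('scene',a),('top',b)):
    P=cloud(im);L=np.dstack([(P[...,:2]-c)@M,P[...,2]]);hsv=cv2.cvtColor(im['img'],cv2.COLOR_RGB2HSV)
    m=(L[...,0]<-.11)&(L[...,0]>-.27)&(L[...,2]>.045)&(L[...,2]<.075)
    for yy in(-.1,0,.1):
        q=L[m&(abs(L[...,1]-yy)<.04)];print(n,'bar',yy,len(q),np.percentile(q[:,0],[2,10,50]).round(3) if len(q) else '')
    r=((hsv[...,0]<5)|(hsv[...,0]>174))&(hsv[...,1]>170)&(abs(L[...,2]-.125)<.012)&(abs(L[...,0]+.045)<.03)&(abs(L[...,1])<.2)
    if r.sum(): print(n,'pointer y',np.median(L[r],0).round(4),'min',L[r].min(0).round(3),'max',L[r].max(0).round(3),r.sum())
if len(sys.argv)>1: 
    cv2.imwrite('pics/'+sys.argv[1],np.hstack([cv2.resize(x[...,::-1],(400,300),interpolation=2) for x in(a['img'][125:275,170:370],b['img'][120:270,200:400])]))
E
python3 m.py s5.png
```

```text
scene bar -0.1 347 [-0.256 -0.243 -0.195]
scene bar 0 99 [-0.139 -0.137 -0.133]
scene bar 0.1 110 [-0.14  -0.137 -0.132]
scene pointer y [-0.0384 -0.1509  0.1294] min [-0.057 -0.172  0.113] max [-0.021 -0.145  0.137] 118
top bar -0.1 102 [-0.254 -0.248 -0.211]
top bar 0 141 [-0.145 -0.144 -0.138]
top bar 0.1 143 [-0.145 -0.144 -0.138]
top pointer y [-0.0484 -0.1583  0.1333] min [-0.063 -0.171  0.113] max [-0.029 -0.149  0.137] 100
```

View pics/s5.png

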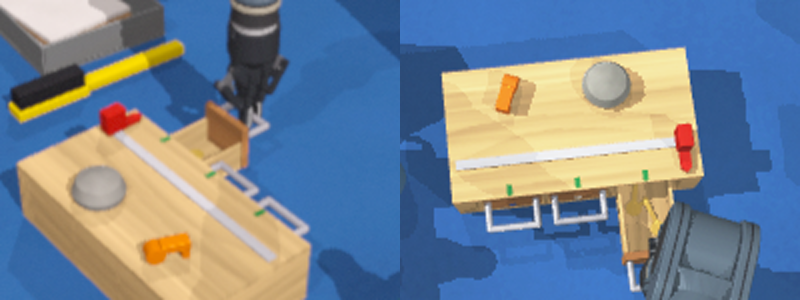

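The right tray is at its stop: the bar is 110 mm out, and the force rises when I pull further. I'll release it, lift, and go to the right of the pointer.

Emit:
{"name": "servo_tool", "arguments": {
  "moves": [
    {"rotation":[0,0,0],"dp":[0,4,0],"claw":-0.7},
    {"rotation":[0,0,0],"dp":[0,4,0],"claw":-0.3},
    {"rotation":[0,0,0],"dp":[0,4,0],"claw":-0.2},
    {"rotation":[0,0,0],"dp":[0,4,0],"claw":-0.2},
    {"rotation":[0,0,0],"dp":[0,4,-15],"claw":-0.2},
    {"rotation":[0,0,0],"dp":[0,4,-40],"claw":-0.2},
    {"rotation":[0,0,0],"dp":[0,4,-80],"claw":-0.2},
    {"rotation":[0,0,0],"dp":[0,4,-125],"claw":-1},
    {"rotation":[0,0,0],"dp":[0,4,-160],"claw":-1},
    {"rotation":[0,0,0],"dp":[0,4,-160],"claw":-1}
  ]
}}

```text
time_s: 9.9
ee_pos: [0.4541, -0.0783, 0.2053]
ee_rot: [2.124, 2.304, 0.006]
contact_force: [0.6, -0.4, -0.7]
grip_width: 0.002
```

```bash
python3 m.py; python3 -c "
from h import *
s=robot.state();c=np.array([.6894,.0433]);y=np.deg2rad(4.58);M=np.array([[np.cos(y),-np.sin(y)],[np.sin(y),np.cos(y)]])
print(s['ee_pos'],'cab',(s['ee_pos'][:2]-c)@M,s['ee_rot'])"
```

```text
scene bar -0.1 331 [-0.248 -0.244 -0.195]
scene bar 0 100 [-0.14  -0.138 -0.133]
scene bar 0.1 113 [-0.14  -0.138 -0.133]
scene pointer y [-0.0376 -0.1514  0.1297] min [-0.057 -0.17   0.114] max [-0.021 -0.144  0.137] 114
top bar -0.1 139 [-0.254 -0.252 -0.224]
top bar 0 140 [-0.145 -0.144 -0.138]
top bar 0.1 137 [-0.145 -0.144 -0.138]
top pointer y [-0.0468 -0.1582  0.1324] min [-0.063 -0.171  0.115] max [-0.029 -0.149  0.137] 96
[ 0.45214192 -0.0776422   0.20117024] cab [-0.24615783 -0.10161072] [2.12869656e+00 2.30827221e+00 9.99867989e-04]
```

Emit:
{"name": "servo_tool", "arguments": {
  "moves": [
    {"rotation":[0,0,0],"dp":[-30,50,0],"claw":-1},
    {"rotation":[0,0,0],"dp":[-60,100,0],"claw":-1},
    {"rotation":[0,0,0],"dp":[-90,150,0],"claw":-1},
    {"rotation":[0,0,0],"dp":[-110,201,0],"claw":-1},
    {"rotation":[0,0,0],"dp":[-110,201,0],"claw":-1},
    {"rotation":[0,0,0],"dp":[-110,201,40],"claw":-1},
    {"rotation":[0,0,0],"dp":[-110,201,75],"claw":-1},
    {"rotation":[0,0,0],"dp":[-110,201,97],"claw":-1},
    {"rotation":[0,0,0],"dp":[-110,201,97],"claw":-1}
  ]
}}

```text
time_s: 11.12
ee_pos: [0.6576, -0.1695, 0.0998]
ee_rot: [-2.125, -2.304, 0.005]
contact_force: [-0.6, 0.5, 0.5]
grip_width: 0.004
```

```bash
python3 m.py s6.png; python3 -c "
from h import *
s=robot.state();c=np.array([.6894,.0433]);y=np.deg2rad(4.58);M=np.array([[np.cos(y),-np.sin(y)],[np.sin(y),np.cos(y)]])
print(s['ee_pos'],'cab',(s['ee_pos'][:2]-c)@M,s['contact_force'])"
```

```text
scene bar -0.1 331 [-0.247 -0.244 -0.194]
scene bar 0 98 [-0.14  -0.137 -0.132]
scene bar 0.1 109 [-0.139 -0.137 -0.132]
scene pointer y [-0.0373 -0.1512  0.1292] min [-0.058 -0.17   0.113] max [-0.023 -0.145  0.137] 116
top bar -0.1 155 [-0.254 -0.251 -0.212]
top bar 0 140 [-0.145 -0.144 -0.138]
top bar 0.1 140 [-0.145 -0.144 -0.138]
top pointer y [-0.0483 -0.158   0.1333] min [-0.063 -0.171  0.115] max [-0.029 -0.149  0.137] 95
[ 0.66029708 -0.17053665  0.10380411] cab [-0.04608505 -0.21082994] [-0.47885547 -0.35467074  0.63472913]
```

View pics/s6.png

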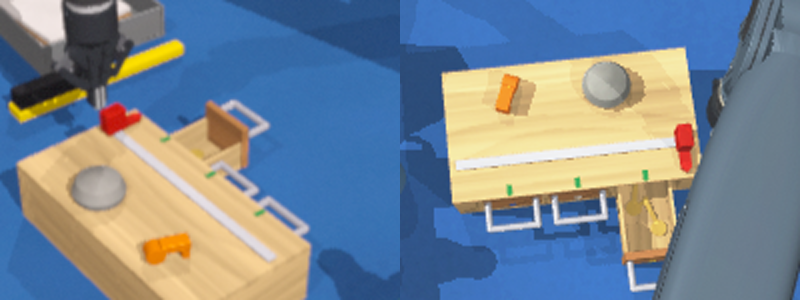

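Emit:
{"name": "servo_tool", "arguments": {
  "moves": [
    {"rotation":[0,0,0],"dp":[8,0,5],"claw":-1},
    {"rotation":[0,0,0],"dp":[18,0,5],"claw":-1},
    {"rotation":[0,0,0],"dp":[26,0,5],"claw":-1},
    {"rotation":[0,0,0],"dp":[32,0,5],"claw":-1},
    {"rotation":[0,0,0],"dp":[39,0,5],"claw":-1},
    {"rotation":[0,0,0],"dp":[47,0,5],"claw":-1},
    {"rotation":[0,0,0],"dp":[55,0,5],"claw":-1},
    {"rotation":[0,0,0],"dp":[63,0,5],"claw":-1},
    {"rotation":[0,0,0],"dp":[71,0,5],"claw":-1},
    {"rotation":[0,0,0],"dp":[78,0,5],"claw":-1},
    {"rotation":[0,0,0],"dp":[83,0,5],"claw":-1},
    {"rotation":[0,0,0],"dp":[85,0,5],"claw":-1}
  ]
}}

```text
time_s: 12.72
ee_pos: [0.654, -0.0857, 0.0981]
ee_rot: [-2.129, -2.31, 0.0]
contact_force: [1.2, -2.6, 1.3]
grip_width: -0.003
```

```bash
python3 m.py; python3 -c "
from h import *
s=robot.state();c=np.array([.6894,.0433]);y=np.deg2rad(4.58);M=np.array([[np.cos(y),-np.sin(y)],[np.sin(y),np.cos(y)]])
print(s['ee_pos'],'cab',(s['ee_pos'][:2]-c)@M,s['contact_force'])"
```

```text
scene bar -0.1 324 [-0.248 -0.243 -0.195]
scene bar 0 99 [-0.141 -0.138 -0.133]
scene bar 0.1 112 [-0.14  -0.138 -0.132]
scene pointer y [-0.0369 -0.094   0.1295] min [-0.059 -0.119  0.113] max [-0.022 -0.086  0.136] 125
top bar -0.1 5 [-0.121 -0.12  -0.115]
top bar 0 140 [-0.145 -0.144 -0.138]
top bar 0.1 141 [-0.145 -0.144 -0.138]
top pointer y [-0.0352 -0.0928  0.1314] min [-0.043 -0.098  0.12 ] max [-0.029 -0.091  0.137] 12
[ 0.65381314 -0.08554429  0.09794023] cab [-0.04576157 -0.12559122] [ 0.02153188  0.53071226 -0.08273797]
```

The pointer moved 57 mm, to about 0.068. I'll back away and lift clear.

Emit:
{"name": "servo_tool", "arguments": {
  "moves": [
    {"rotation":[0,0,0],"dp":[-10,0,0],"claw":-1},
    {"rotation":[0,0,0],"dp":[-25,0,0],"claw":-1},
    {"rotation":[0,0,0],"dp":[-40,0,-20],"claw":-1},
    {"rotation":[0,0,0],"dp":[-60,0,-60],"claw":-1},
    {"rotation":[0,0,0],"dp":[-100,-20,-110],"claw":-1},
    {"rotation":[0,0,0],"dp":[-150,-60,-130],"claw":-1},
    {"rotation":[0,0,0],"dp":[-200,-100,-130],"claw":-1},
    {"rotation":[0,0,0],"dp":[-240,-140,-130],"claw":-1},
    {"rotation":[0,0,0],"dp":[-240,-140,-130],"claw":-1},
    {"rotation":[0,0,0],"dp":[-240,-140,-130],"claw":-1}
  ]
}}

```text
time_s: 14.08
ee_pos: [0.5334, -0.3377, 0.2281]
ee_rot: [-2.132, -2.307, -0.001]
contact_force: [-0.2, 0.9, 0.9]
grip_width: -0.0
```

```bash
python3 m.py s7.png
```

```text
scene bar -0.1 325 [-0.248 -0.244 -0.194]
scene bar 0 101 [-0.141 -0.137 -0.133]
scene bar 0.1 112 [-0.14  -0.138 -0.132]
scene pointer y [-0.0378 -0.0931  0.1289] min [-0.058 -0.111  0.114] max [-0.021 -0.086  0.137] 116
top bar -0.1 253 [-0.254 -0.252 -0.227]
top bar 0 141 [-0.145 -0.144 -0.138]
top bar 0.1 139 [-0.145 -0.144 -0.138]
top pointer y [-0.0463 -0.1011  0.1328] min [-0.062 -0.113  0.113] max [-0.029 -0.091  0.136] 94
```

View pics/s7.png

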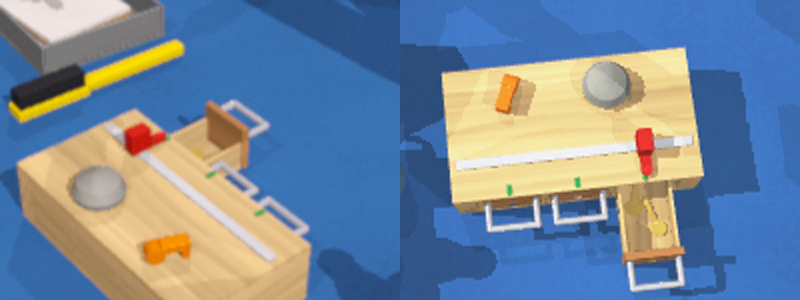

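The pointer stands over the right tray's green mark, at (645,175) in the top view. The tray is out, and the paperweight, whistle and brush have not moved.

```bash
python3 -c "
from bench import robot;print(robot.finish_job())"
```

```text
the job is handed in; nothing more can be done
None
```

The job is handed in. The right-hand tray (yellow dot) was the unlocked one. I found it on the first tug, so the other two trays were never touched. I pulled it out to its stop and pushed the red pointer to that tray's green mark, then moved the arm clear.

- **Tray:** the top view puts the bar's outer edge at -254 mm, against -145 mm for the closed bars. That is about 109 mm out, with a required minimum of 105 mm. The force rose to about 10 N (x) when I pulled against the stop. The middle and left bars are at their closed position.
- **Pointer:** it is at about 0.069 m, with a required range of 0.06 to 0.08 m.
- **Other things:** the last picture shows the paperweight, whistle and brush where they were. That crop doesn't cover the flask, torch and mug, so I did not recheck them; the arm never went near them.
- **Time and contact:** about 14 s were used, and the robot was touching nothing at the end.

**What disagreed:** my first attempt to grip the bar closed above it. The depth picture put the fingertips about 28 mm higher than the reported TCP implied. I corrected from the picture, went about 26 mm lower, and the second grip held.

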